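# Hang the slip strainer in its bayonet stand and lock it

## Task

Hang the slip strainer in its stand: lower it so that its two lugs pass through the two gaps in the stand's crown onto the track, then twist it clockwise (seen from above) until the lugs drop into the locking notches, which you have to find by feel, and let go so that it hangs there upright. Be gentle: never press, push or twist it hard against the stand, and leave the other things on the bench where they are.

Things in the scene. Friction and masses are not known exactly. Their poses are not given: they have to be found in the camera images.
- strainer: Loose round metal strainer, 0.2 to 0.4 kg, upright on the bench, yaw within 1.2 rad. Origin: centre of its underside; z up. Round frame 72 mm in diameter from 30 to 70 mm height, tapering below that to 52 mm at the underside. Two round lugs, 8 mm thick, stick out along +x and -x to 50 mm from the axis, their centre line 48 mm above the origin. Half a turn makes no difference.
- strainer_bar (a point): Middle of the strainer's bridge handle, on its axis, 104 mm above its underside: a straight square bar along the strainer's x (above the lugs), 74 mm long, 12 mm wide, 12 mm high, with 28 mm free height under it. Axes as the strainer's.
- stand: Fixed metal stand: a vertical ring socket on four thin legs over a round foot 150 mm across. Origin: centre of the foot's underside, at bench height; z up along the socket's axis. Bore 75.5 mm in diameter, from 73 to 123 mm height, all rigid, nothing sprung.
- stand_crown (a point): Centre of the socket's mouth, 123 mm above the bench, axes as the stand's. The crown is the rim from 117 to 123 mm height, 94 mm across; two gaps in it, 14 mm wide, at the stand's +x and -x, let the lugs down. Under the gaps the lugs can turn only clockwise seen from above: a wall stops them at once the other way, and after about 1.6 rad.
- stand_track (a point): Centre of the track's floor, 105 mm above the bench; the track under the crown is 12 mm high. With the lugs on the floor the strainer's origin is 61 mm above the stand's. In the floor each lug meets one notch 14 mm long, 6 mm deep, both at the same angle, 0.4 to 1.2 rad clockwise from the gaps (not given more closely: the floor ring is clamped where the last user left it).
- stand_foot (a point): Centre of the top of the stand's foot, 10 mm above the bench. With the lugs down in the notches the strainer's origin is 55 mm above the stand's and it can turn no more than about 0.07 rad either way. Held at the height of the track's floor, it passes over the notches without dropping.
- cup: White unfired cup, 63 mm wide, 76 mm high, loose, empty, near the strainer (the two swap places at random). Origin: centre of its underside. Leave it alone.
- tie_rod: Loose steel tie rod, 190 mm long, lying behind the stand. Origin: under its middle. Leave it alone.
- grey_bung: Loose grey rubber bung, 45 mm wide, 32 mm high. Origin: centre of its underside. Leave it alone.
- red_bung: Loose red rubber bung, 41 mm wide, 32 mm high. Origin: centre of its underside. Leave it alone.
- kidney: Loose red rubber kidney, 92 mm long, 8 mm thick, flat on the bench near the robot. Origin: centre of its underside. Leave it alone.
- rib: Loose wooden rib, 109 mm long, 8 mm thick, flat on the bench. Origin: centre of its underside. Leave it alone.
Not all that is in view belongs to the job. Of the things like the strainer, leave any that is blue; of the rest the smaller one is meant.

How it is judged:
On the way, in this order (a step that is already met when the one before it is completed fails the run):
1. the strainer is in the socket with its lugs below the crown, on the track (horizontal distance between strainer and stand below 0.004 m and angle between strainer's own z axis and vertical below 0.1 rad and z of strainer in the frame of stand between 0.0585 and 0.064 m), for 0.2 s.
2. the strainer is turned clockwise and its lugs have dropped into the notches (horizontal distance between strainer and stand below 0.004 m and angle between strainer's own z axis and vertical below 0.1 rad and angle between the x axis of strainer and the x axis of stand, either way round above 0.25 rad and z of strainer in the frame of stand below 0.057 m), for 0.2 s.
At the end, for the whole second after the job is handed in: The strainer hangs at rest in the stand, let go, with both lugs down in the notches: origin less than 57 mm above the stand's, turned more than 0.25 rad from the gaps, within 4 mm of the stand's axis and 0.10 rad of upright (all of step 2 and z of strainer in the frame of stand above 0.05 m and linear speed of strainer below 0.02 m/s and contact force between the fingers and strainer below 0.1 N); the robot touches nothing.
It fails at once if the strainer is pressed or twisted against the stand with more than 40 N (contact force between strainer and stand above 40 N).
It fails at once if the robot strikes or pushes the stand with more than 10 N (contact force between any of the fingers, the arm and stand above 10 N).
It fails at once if another thing on the bench is moved by more than 2 cm (distance of any of cup, tie_rod, grey_bung, red_bung, kidney, rib from where it was at the start of the episode above 0.02 m).
It also fails if it takes over 72 s, if anything falls off the work surface, if the arm or the gripper's body presses on something with over 40 N, if the wrist force passes 120 N, or if a joint passes its speed limit or range.

## Robot

A 6-joint arm with a two-finger parallel gripper is mounted at the origin on a cart in front of the work surface, level with it; the furniture and walls round the work are solid. World frame = base frame: x ahead of the robot, y to its left, z up, the work surface at z = 0. Lengths are in m, angles in rad, forces in N, time in s.
With the tool pointing down it reaches from about 0.35 to 0.775 m from the base axis. Payload 7.3 kg.
Tool frame: the origin (TCP) lies midway between the tips of the shut fingers; the grasp point (between the pads) lies 19 mm behind it (robot.grip_depth is the z of the grasp point in the tool frame, in m); z points along the fingers, y is the line along which they close (so a half turn about z gives the same grasp; the last joint's range is limited). The gripper opens to 92 mm and grips with 3 to 60 N. Pads are 19 mm wide; open, the fingers measure 130 mm over their backs; the gripper's body (75 mm by 190 mm) begins 47 mm behind the grasp point.
Start: joints at [1.178, 0.342, 1.524, -0, 1.275, -0.146], TCP at [0.128, 0.509, 0.227] pointing down, gripper open.
Joint ranges: [-2.53, 2.53], [-0.77, 2.02], [0.04, 2.7], [-1, 4.14], [0.28, 2.66], [-3.11, 3.11]. Speed limits (rad/s): [2.57, 2.57, 3.14, 3.14, 3.14, 3.14].

## Interface

Orientations are given as [roll, pitch, yaw] about the fixed x, y, z axes, in that order (R = Rz(yaw) Ry(pitch) Rx(roll)).
In Python, from cell import robot, viewer gives the robot as it stands.
- The arm moves only by the tool step_arm, never from a script. Its argument "increments" is a list of rows, each an object with "delta_pos": the shift along the tool's x, y, z in cm, a list of three; "dr": the turn, a rotation vector about the tool's x, y, z in degrees, a list of three; "fingers": the closure, from -1 (fully open) to 1 (shut), so that 0 is half open. In form: [{"delta_pos": [tx, ty, tz], "dr": [wx, wy, wz], "fingers": fingers}, ...]. A call has exactly 5 rows; each row is the pose to reach, as a shift and turn from the pose commanded when the call began, along the tool's axes at that moment; what a row does not reach only later rows make up. A row lasts 1/8 s, in which the tool goes at most 62.5 mm and 10.7 degrees, less where a joint would pass 70% of its speed; a pose out of reach is approached as far as the arm can. A call with a gripper value outside its range is refused whole. The fingers move at their own pace and stop on an object; "newtons" is the grip in N (left out, the last holds). Time passes only in rows, so rows that repeat a pose let the fingers close, or fill a call up. It gives the time, the measured TCP pose, the force, the opening and the grip force at its end, in the units of the state.
- robot.observe(): the state, without advancing time (a new reading comes with each control period).
- viewer.read_camera(name): name is "scene" or "top" or "wrist"; returns the picture (384x512x3 uint8, red, green, blue); there is no depth.
- viewer.camera_params(name): a dict with "K" (3x3 intrinsics, pixels), "k1" (the pictures are not rectified: a ray, as slopes to the right and down, at radius r is drawn at 1 + k1 r^2 times it, then the intrinsics apply), "T" (4x4, takes a point from camera to world coordinates). Camera axes: x right, y down, z forward; pixel columns grow to the right and rows downward; lengths in m; the calibration is good to about 2 mm. A picture is of the moment at which its call begins: read the wrist's pose just before it. camera_params takes no time and is no camera call; for the wrist camera it gives the pose at the moment of the call.
- robot.hand_in(): hands the job in; it is judged then, once.
The state is a dict: "time": time; "qpos": joint angles; "qvel": joint speeds; "joint_efforts": joint torques, N m; "tool_pos": TCP position; "tool_rot": TCP orientation; "contact_force": force on the tool from outside, world axes, zero at the start; "torque": the same for the moment, N m; "opening": finger opening in m; "grip_force": force on a finger pad.
Only numpy, scipy, OpenCV 4.12 (cv2) and the standard library are available. Lean on these libraries where they do the work, as an engineer would, in place of code of your own. Each camera call takes 0.05 s, during which the arm holds its last target. There are 200 camera calls.

## Working session

There is one attempt and no reset: what is moved stays moved. The work goes in short steps, Python scripts to look and compute and a tool call to move; the robot and the scene stay as the last step left them, time stands still between calls to the robot, and variables do not carry over. Pictures are saved under pics/ and viewed, at most 10 in all, crops included, and the job is handed in when it is done.

Besides the shell and the picture viewer there is one more tool, called after "Call:" in YAML: its name, and indented under it one key for each argument. step_arm: Moves the arm, as the interface text tells. Its arguments: {"type":"object","properties":{"increments":{"type":"array"},"newtons":{"type":"number"}},"required":["increments"]}

```bash
ls; mkdir -p pics
cat > h.py <<'E'
import numpy as np, cv2
from cell import robot, viewer
def ray(name,uv,P=None):
    P=P or viewer.camera_params(name); K=np.array(P["K"]);T=np.array(P["T"])
    d=np.array([(uv[0]-K[0,2])/K[0,0],(uv[1]-K[1,2])/K[1,1]]); s=d.copy()
    for _ in range(30): s=d/(1+P["k1"]*(s@s))
    return T[:3,3], T[:3,:3]@np.array([s[0],s[1],1.])
def onz(name,uv,z,P=None):
    o,v=ray(name,uv,P); return o+v*(z-o[2])/v[2]
def proj(name,p,P=None):
    P=P or viewer.camera_params(name); K=np.array(P["K"]);T=np.array(P["T"])
    c=T[:3,:3].T@(np.array(p)-T[:3,3]); s=c[:2]/c[2]; s=s*(1+P["k1"]*(s@s))
    return K[0,0]*s[0]+K[0,2],K[1,1]*s[1]+K[1,2]
def snap(name,fn):
    P=viewer.camera_params(name); im=np.array(viewer.read_camera(name)); cv2.imwrite(fn,im[:,:,::-1]); return im,P
E
python3 - <<'E'
from h import *
for n in("scene","top","wrist"):
    im,P=snap(n,f"pics/{n}0.png"); print(n,P["k1"],np.round(P["K"],1).tolist(),np.round(P["T"],3).tolist())
a=cv2.imread("pics/scene0.png");b=cv2.imread("pics/top0.png")
cv2.imwrite("pics/both.png",np.hstack([a,b])[:, :])
print(robot.observe())
E
```

```text
pics
scene 0.04049481055211381 [[376.8, 0.0, 261.6], [0.0, 376.8, 185.9], [0.0, 0.0, 1.0]] [[-0.899, -0.247, 0.362, 0.085], [-0.438, 0.518, -0.735, 0.886], [-0.006, -0.819, -0.574, 0.85], [0.0, 0.0, 0.0, 1.0]]
top 0.020851067846498813 [[373.4, 0.0, 256.5], [0.0, 373.4, 196.8], [0.0, 0.0, 1.0]] [[0.013, -0.977, 0.214, 0.316], [-1.0, -0.013, 0.002, -0.092], [0.001, -0.214, -0.977, 1.237], [0.0, 0.0, 0.0, 1.0]]
wrist 0.007140373527591718 [[326.6, 0.0, 252.8], [0.0, 326.6, 181.8], [0.0, 0.0, 1.0]] [[0.246, 0.934, 0.259, 0.058], [0.969, -0.236, -0.067, 0.527], [-0.002, 0.267, -0.964, 0.383], [0.0, 0.0, 0.0, 1.0]]
{'time': 0.15, 'qpos': array([ 1.17801195e+00,  3.42547426e-01,  1.52477158e+00, -1.28536043e-05,
        1.27539232e+00, -1.46024953e-01]), 'qvel': array([ 0.00062311, -0.0011845 , -0.00697924, -0.00032275, -0.00057777,
        0.00091195]), 'joint_efforts': array([ 1.24574028e-03, -4.31466937e+01, -2.44352138e+01,  7.17411423e-02,
        5.36621525e-02, -7.26760118e-05]), 'tool_pos': array([0.12812008, 0.50882613, 0.22622161]), 'tool_rot': array([-3.1404841e+00, -1.5061275e-04,  2.8948369e+00]), 'contact_force': array([-0.52793307, -0.18343326, -0.06033434]), 'torque': array([ 0.03655606, -0.03405259, -0.01492699]), 'grip_force': 0.0, 'opening': 0.09199622085589158}
```

View pics/top0.png

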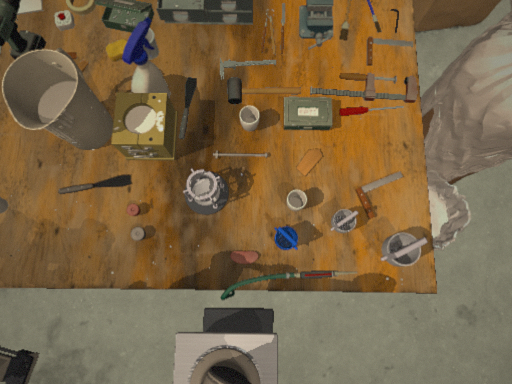

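View pics/scene0.png

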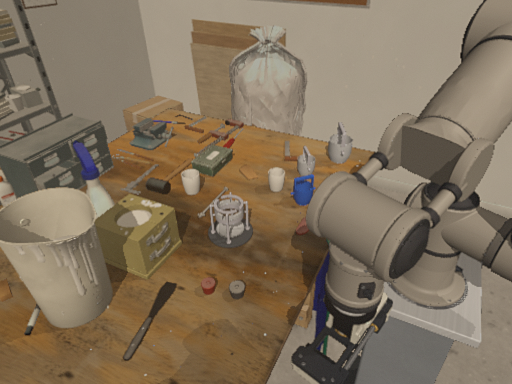

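The top view shows three strainers: blue at (286,238), which is excluded, a small grey one at (345,220), and a large grey one at (403,248). The smaller non-blue one at (345,220) is the one meant. The stand is at (205,190) and the cup at (297,199). I'll confirm this in a crop.

Run:
```python
from h import *
b=cv2.imread("pics/top0.png")
c1=cv2.resize(b[150:230,165:245],(400,400),interpolation=cv2.INTER_CUBIC);c2=cv2.resize(b[190:270,320:400],(400,400),interpolation=cv2.INTER_CUBIC)
cv2.imwrite("pics/c1.png",np.hstack([c1,c2]))
print(onz("top",(345,220),.09),onz("top",(204,186),.123),onz("top",(403,248),.1))
```

```text
[ 0.49710212 -0.36562674  0.09      ] [0.59160512 0.07115391 0.123     ] [ 0.41263663 -0.53441914  0.1       ]
```

View pics/c1.png

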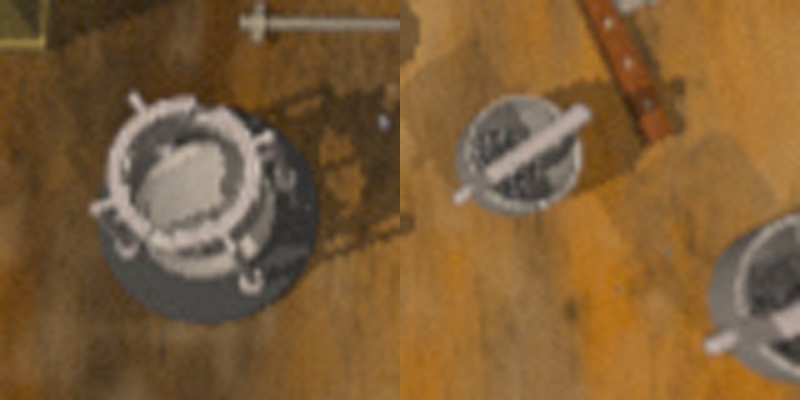

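The crop confirms the small grey strainer, with its bar ends at about (335,227) and (357,213). I'll look at the stand with the wrist camera on the way over.

Call:
step_arm:
  increments:
    - {"delta_pos": [-3, -2, -5], "dr": [0, 0, 0], "fingers": -1}
    - {"delta_pos": [-9, -4, -6], "dr": [0, 0, 0], "fingers": -1}
    - {"delta_pos": [-14, -7, -6], "dr": [0, 0, 0], "fingers": -1}
    - {"delta_pos": [-19, -10, -6], "dr": [0, 0, 0], "fingers": -1}
    - {"delta_pos": [-24, -13, -6], "dr": [0, 0, 0], "fingers": -1}

```text
time: 0.78
tool_pos: [0.3302, 0.3229, 0.2867]
tool_rot: [3.141, 0.0, 2.895]
contact_force: [0.9, 0.8, -0.4]
opening: 0.0916
grip_force: 0.0
```

Call:
step_arm:
  increments:
    - {"delta_pos": [-5, -3, 0], "dr": [0, 0, 0], "fingers": -1}
    - {"delta_pos": [-10, -6, 0], "dr": [0, 0, 0], "fingers": -1}
    - {"delta_pos": [-15, -8, 0], "dr": [0, 0, 0], "fingers": -1}
    - {"delta_pos": [-20, -10, 0], "dr": [0, 0, 0], "fingers": -1}
    - {"delta_pos": [-24, -12, 0], "dr": [0, 0, 0], "fingers": -1}

```text
time: 1.4
tool_pos: [0.534, 0.1479, 0.2862]
tool_rot: [-3.141, -0.001, 2.894]
contact_force: [0.4, -0.5, 0.2]
opening: 0.0919
grip_force: 0.0
```

```bash
cat >> h.py <<'E'
from scipy.spatial.transform import Rotation as Ro
def go(p,yaw,s=None):
    """delta (cm, tool axes) and dr (deg) to reach TCP p, pointing down with yaw"""
    s=s or robot.observe(); R=Ro.from_euler('xyz',s["tool_rot"]); p=np.array(p,float)
    T=Ro.from_euler('xyz',[np.pi,0,yaw])
    print("delta",np.round(R.inv().apply(p-s["tool_pos"])*100,2),"dr",np.round((R.inv()*T).as_rotvec(degrees=True),1))
E
python3 - <<'E'
from h import *
s=robot.observe();print(s["tool_pos"],s["tool_rot"],s["qpos"])
go((.64,.06,.27),s["tool_rot"][2])
a,b=onz("top",(335,227),.11),onz("top",(357,213),.11); print(a,b,np.linalg.norm(a-b),np.arctan2(*(a-b)[1::-1]))
print(proj("wrist",(.592,.071,.123)))
E
```

```text
[0.53399438 0.14789239 0.28622299] [-3.14148799e+00 -5.72089827e-04  2.89395314e+00] [ 1.31793368e-01  3.59108378e-01  1.33410580e+00  1.15536591e-04
  1.44894864e+00 -1.19137755e+00]
delta [-12.43  -5.92   1.62] dr [-0. -0.  0.]
[ 0.47206749 -0.32976986  0.11      ] [ 0.51606553 -0.39827737  0.11      ] 0.08141932719806395 2.1416947574482967
(np.float64(196.56875028618998), np.float64(235.14291078209266))
```

Call:
step_arm:
  increments:
    - {"delta_pos": [-5, -2.5, 0.6], "dr": [0, 0, 0], "fingers": -1}
    - {"delta_pos": [-10, -5, 1.2], "dr": [0, 0, 0], "fingers": -1}
    - {"delta_pos": [-12.4, -6, 1.6], "dr": [0, 0, 0], "fingers": -1}
    - {"delta_pos": [-12.4, -6, 1.6], "dr": [0, 0, 0], "fingers": -1}
    - {"delta_pos": [-12.4, -6, 1.6], "dr": [0, 0, 0], "fingers": -1}

```text
time: 2.02
tool_pos: [0.6375, 0.0616, 0.2706]
tool_rot: [3.141, -0.001, 2.895]
contact_force: [0.6, 0.9, 0.4]
opening: 0.0919
grip_force: 0.0
```

Run:
```python
from h import *
import json
im,P=snap("wrist","pics/w1.png"); print(proj("wrist",(.592,.071,.123),P)); json.dump({k:np.array(v).tolist() for k,v in P.items()},open("w1.json","w"))
cv2.imwrite("pics/w1b.png",cv2.resize(im[:,:,::-1],(768,576),interpolation=cv2.INTER_CUBIC))
```

```text
(np.float64(250.80097537269756), np.float64(120.80895503537184))
```

View pics/w1b.png

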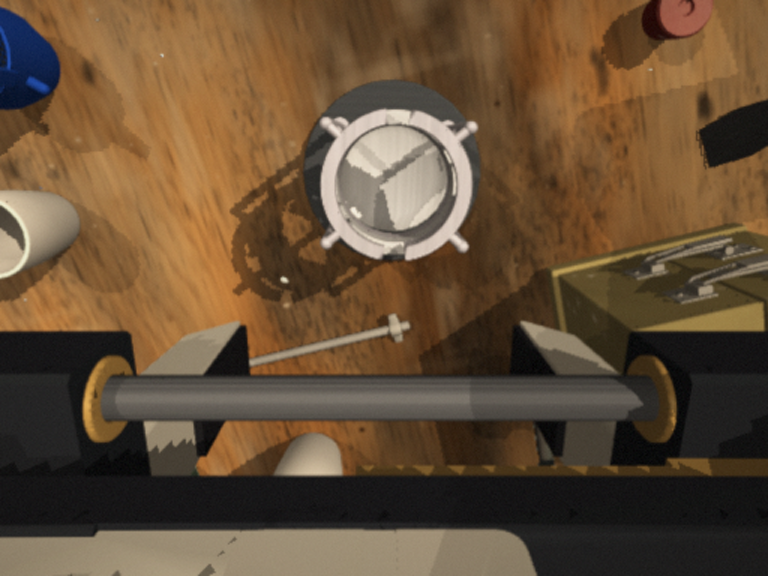

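The wrist view shows the stand's crown centred near (396,184) in the 1.5x picture, with gaps at the top (398,116) and bottom (396,250). Next I'll measure them.

Run:
```python
from h import *
import json
P={k:np.array(v) for k,v in json.load(open("w1.json")).items()}
im=cv2.imread("pics/w1.png");hsv=cv2.cvtColor(im,cv2.COLOR_BGR2HSV)
c=onz("wrist",(396/1.5,184/1.5),.123,P)
from scipy.optimize import least_squares
g=cv2.cvtColor(im,cv2.COLOR_BGR2GRAY).astype(np.float32)
def samp(pts): 
    uv=np.array([proj("wrist",p,P) for p in pts],np.float32); return cv2.remap(g,uv[:,:1],uv[:,1:],cv2.INTER_LINEAR)[:,0]
th=np.radians(np.arange(0,360,2))
for it in range(4):
    E=[];rs=np.arange(.040,.055,.0005)
    for t in th:
        v=samp([c+np.array([r*np.cos(t),r*np.sin(t),0]) for r in rs]); d=np.diff(v); k=d.argmin()
        if d[k]<-6: E.append(c[:2]+(rs[k]+.00025)*np.array([np.cos(t),np.sin(t)]))
    E=np.array(E)
    f=least_squares(lambda x:np.hypot(*(E-x[:2]).T)-x[2],[c[0],c[1],.047],loss="soft_l1",f_scale=.0005)
    c=np.array([f.x[0],f.x[1],.123]); print(c,f.x[2],len(E),np.median(abs(f.fun)))
for r in(.0415,.0435,.045):
    v=samp([c+np.array([r*np.cos(t),r*np.sin(t),0]) for t in np.radians(np.arange(0,360,3))]);print(r,v.astype(int).tolist())
for p in((398,116),(396,250)):
    q=onz("wrist",np.array(p)/1.5,.120,P)-c; print(np.degrees(np.arctan2(q[1],q[0])),np.hypot(*q[:2]))
cv2.imwrite("pics/w1c.png",cv2.resize(im[60:185,195:335],None,fx=4.5,fy=4.5,interpolation=cv2.INTER_CUBIC))
```

```text
[0.59830509 0.08173792 0.123     ] 0.046633527949080954 177 0.00022922534476223222
[0.59829307 0.08175173 0.123     ] 0.046648059758927225 177 0.00011763049679434923
[0.59825698 0.08175858 0.123     ] 0.0466576839833763 177 0.00012155989626562447
[0.59826021 0.08175558 0.123     ] 0.046650261273115994 177 0.0001027374922795421
0.0415 [200, 199, 201, 201, 200, 198, 200, 202, 204, 206, 204, 205, 206, 206, 209, 207, 202, 201, 202, 203, 205, 205, 203, 203, 204, 204, 204, 203, 203, 205, 205, 203, 203, 204, 209, 209, 211, 212, 210, 207, 209, 208, 206, 200, 198, 200, 209, 204, 204, 202, 202, 197, 207, 218, 216, 216, 210, 193, 190, 209, 211, 207, 209, 203, 203, 207, 208, 210, 203, 206, 207, 203, 200, 207, 211, 213, 213, 211, 210, 209, 208, 207, 206, 208, 205, 206, 205, 205, 206, 206, 206, 207, 209, 210, 210, 207, 205, 199, 197, 201, 202, 201, 203, 202, 201, 198, 199, 202, 205, 203, 202, 194, 194, 160, 110, 101, 120, 133, 149, 200]
0.0435 [198, 200, 200, 202, 197, 201, 201, 202, 205, 205, 203, 205, 207, 208, 204, 203, 202, 203, 204, 204, 205, 205, 205, 205, 205, 205, 207, 207, 205, 205, 205, 
[... 419 characters left out ...]
, 68, 64, 153, 202]
0.045 [195, 200, 201, 201, 198, 200, 200, 205, 204, 203, 201, 204, 208, 204, 198, 201, 204, 201, 203, 205, 204, 202, 204, 202, 202, 201, 199, 202, 204, 204, 204, 205, 205, 202, 203, 200, 190, 194, 211, 212, 210, 204, 202, 205, 200, 199, 201, 208, 203, 203, 201, 146, 170, 181, 193, 198, 201, 196, 199, 209, 207, 206, 202, 201, 205, 208, 207, 201, 207, 204, 191, 208, 208, 213, 210, 207, 206, 207, 204, 202, 202, 200, 201, 206, 206, 203, 207, 205, 200, 204, 197, 199, 202, 205, 206, 205, 206, 208, 202, 195, 199, 203, 198, 203, 202, 198, 195, 198, 205, 201, 200, 161, 50, 34, 40, 61, 58, 55, 165, 201]
164.24639737028951 0.041678846055242455
-13.215456836474822 0.04050389831389117
```

View pics/w1c.png

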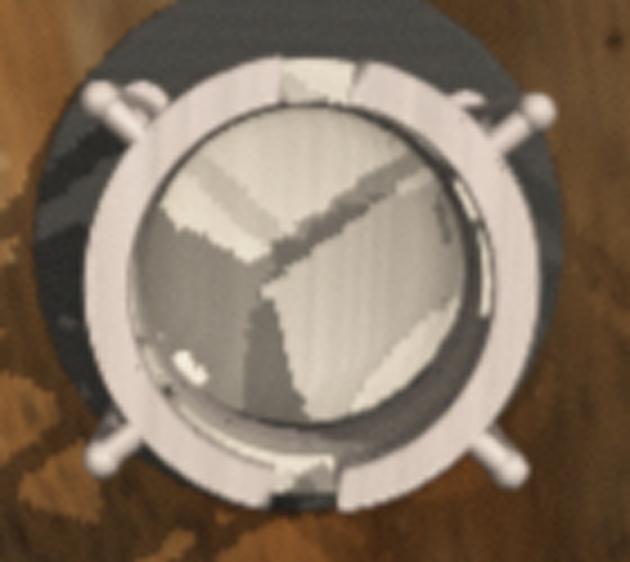

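The stand's crown is at (0.598, 0.082) and its fitted radius of 46.7 mm agrees with the given 47. The gap line has yaw 2.862. Next stop is above the strainer.

Call:
step_arm:
  increments:
    - {"delta_pos": [0, -5, 0], "dr": [0, 0, 9], "fingers": -1}
    - {"delta_pos": [0, -11, 0], "dr": [0, 0, 18], "fingers": -1}
    - {"delta_pos": [0, -17, 0], "dr": [0, 0, 26], "fingers": -1}
    - {"delta_pos": [0, -22, 0], "dr": [0, 0, 35], "fingers": -1}
    - {"delta_pos": [0, -28, 0], "dr": [0, 0, 43], "fingers": -1}

```text
time: 2.7
tool_pos: [0.5692, -0.2103, 0.2718]
tool_rot: [3.14, 0.001, 2.142]
contact_force: [0.4, -0.1, 0.4]
opening: 0.092
grip_force: 0.0
```

Run:
```python
from h import *
s=robot.observe();print(s["tool_pos"],s["tool_rot"],s["qpos"]); go((.521,-.406,.27),2.142)
```

```text
[ 0.56920136 -0.21033466  0.27177092] [3.14049162e+00 9.14964615e-04 2.14195996e+00] [-4.80465310e-01  4.68563130e-01  1.20364002e+00  5.04645350e-04
  1.46804883e+00 -1.05168087e+00]
delta [-13.85 -14.63   0.17] dr [ 0.1  0.1 -0. ]
```

Call:
step_arm:
  increments:
    - {"delta_pos": [-4, -4, 0], "dr": [0, 0, 0], "fingers": -1}
    - {"delta_pos": [-8, -8, 0], "dr": [0, 0, 0], "fingers": -1}
    - {"delta_pos": [-12, -12.5, 0.2], "dr": [0, 0, 0], "fingers": -1}
    - {"delta_pos": [-13.8, -14.6, 0.2], "dr": [0, 0, 0], "fingers": -1}
    - {"delta_pos": [-13.8, -14.6, 0.2], "dr": [0, 0, 0], "fingers": -1}

```text
time: 3.32
tool_pos: [0.5212, -0.4065, 0.2689]
tool_rot: [-3.142, 0.0, 2.142]
contact_force: [0.2, 0.4, 0.3]
opening: 0.092
grip_force: 0.0
```

Run:
```python
from h import *
import json
s=robot.observe(); im,P=snap("wrist","pics/w2.png"); print(s["tool_pos"],s["tool_rot"]); json.dump({k:np.array(v).tolist() for k,v in P.items()},open("w2.json","w"))
cv2.imwrite("pics/w2b.png",cv2.resize(im[:,:,::-1],(768,576),interpolation=cv2.INTER_CUBIC))
```

```text
[ 0.52123002 -0.40650251  0.26889966] [-3.14158702e+00  1.66521087e-04  2.14241173e+00]
```

View pics/w2b.png

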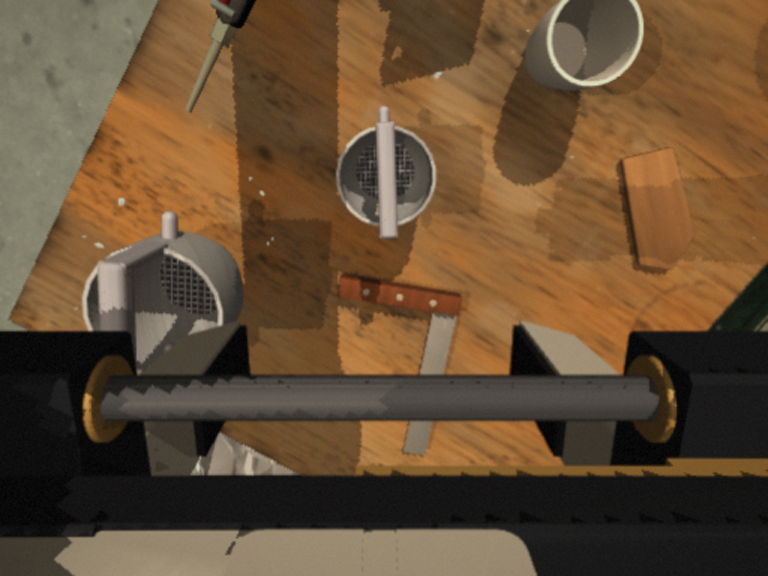

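The wrist view shows the small strainer centred at (386,175), with its bar running from (386,122) to (388,238). I'll measure the bar and the rim.

Run:
```python
from h import *
import json
P={k:np.array(v) for k,v in json.load(open("w2.json")).items()}
im=cv2.imread("pics/w2.png");g=cv2.cvtColor(im,cv2.COLOR_BGR2GRAY)
m=((g>165)).astype(np.uint8); m[:75]=0;m[165:]=0;m[:,:245]=0;m[:,275:]=0
m=cv2.morphologyEx(m,cv2.MORPH_OPEN,np.ones((7,7),np.uint8))
n,l,st,ce=cv2.connectedComponentsWithStats(m);k=1+st[1:,4].argmax()
r=cv2.minAreaRect(np.argwhere(l==k)[:,::-1].astype(np.float32)); b=cv2.boxPoints(r); print(st[k],r)
W=np.array([onz("wrist",p,.110,P)[:2] for p in b]); print("sides",np.linalg.norm(np.diff(W,axis=0),axis=1)); c=W.mean(0)
e=max([W[1]-W[0],W[2]-W[1]],key=np.linalg.norm); y=np.arctan2(e[1],e[0])%np.pi; print("bar",c,y)
# check lugs height: frame rim circle at z=.07
s=robot.observe()
go((*c,.125),y); go((*c,.085),y)
```

```text
[253  82  10  74 549] ((257.1731872558594, 118.51188659667969), (73.27883911132812, 7.50413179397583), 87.91743469238281)
sides [0.00694166 0.06878917 0.00736842]
bar [ 0.49932758 -0.36575017] 2.1846465345364
delta [ 4.53  0.22 14.41] dr [ 0.  -0.  -2.3]
delta [ 4.53  0.22 18.41] dr [ 0.  -0.  -2.3]
```

Call:
step_arm:
  increments:
    - {"delta_pos": [2.5, 0.1, 4], "dr": [0, 0, -1.9], "fingers": -0.6}
    - {"delta_pos": [4.45, 0.2, 9], "dr": [0, 0, -1.9], "fingers": -0.5}
    - {"delta_pos": [4.45, 0.2, 13.5], "dr": [0, 0, -1.9], "fingers": -0.5}
    - {"delta_pos": [4.45, 0.2, 16.5], "dr": [0, 0, -1.9], "fingers": -0.5}
    - {"delta_pos": [4.45, 0.2, 18.2], "dr": [0, 0, -1.9], "fingers": -0.5}

```text
time: 4.0
tool_pos: [0.5, -0.3648, 0.0859]
tool_rot: [3.141, -0.002, 2.18]
contact_force: [0.2, -0.4, -0.1]
opening: 0.0689
grip_force: 0.0
```

Call:
step_arm:
  newtons: 25
  increments:
    - {"delta_pos": [0, 0, 0], "dr": [0, 0, 0], "fingers": 0.2}
    - {"delta_pos": [0, 0, 0], "dr": [0, 0, 0], "fingers": 1}
    - {"delta_pos": [0, 0, 0], "dr": [0, 0, 0], "fingers": 1}
    - {"delta_pos": [0, 0, 0], "dr": [0, 0, 0], "fingers": 1}
    - {"delta_pos": [0, 0, 0], "dr": [0, 0, 0], "fingers": 1}

```text
time: 4.62
tool_pos: [0.4996, -0.3674, 0.087]
tool_rot: [3.141, 0.001, 2.177]
contact_force: [-0.2, -0.9, -0.4]
opening: 0.0234
grip_force: 0.0
```

Call:
step_arm:
  increments:
    - {"delta_pos": [0, 0, 0], "dr": [0, 0, 0], "fingers": 1}
    - {"delta_pos": [0, 0, 0], "dr": [0, 0, 0], "fingers": 1}
    - {"delta_pos": [0, 0, 0], "dr": [0, 0, 0], "fingers": 1}
    - {"delta_pos": [0, 0, 0], "dr": [0, 0, 0], "fingers": 1}
    - {"delta_pos": [0, 0, 0], "dr": [0, 0, 0], "fingers": 1}

```text
time: 5.25
tool_pos: [0.4997, -0.3672, 0.0867]
tool_rot: [3.141, 0.0, 2.178]
contact_force: [1.9, 1.1, 1.6]
opening: 0.0118
grip_force: 25.0
```

Call:
step_arm:
  increments:
    - {"delta_pos": [0, 0, -1], "dr": [0, 0, 0], "fingers": 1}
    - {"delta_pos": [0, 0, -4], "dr": [0, 0, 0], "fingers": 1}
    - {"delta_pos": [0, 0, -8], "dr": [0, 0, 0], "fingers": 1}
    - {"delta_pos": [0, 0, -12], "dr": [0, 0, 0], "fingers": 1}
    - {"delta_pos": [0, 0, -16], "dr": [0, 0, 0], "fingers": 1}

```text
time: 5.88
tool_pos: [0.499, -0.3671, 0.248]
tool_rot: [-3.141, -0.001, 2.177]
contact_force: [1.2, -1.2, -2.7]
opening: 0.0113
grip_force: 25.0
```

Run:
```python
from h import *
s=robot.observe();print(s["tool_pos"],s["tool_rot"],s["opening"],s["grip_force"],s["contact_force"]); go((.598,.082,.27),2.862)
im,P=snap("wrist","pics/w3.png")
cv2.imwrite("pics/w3b.png",cv2.resize(im[:,:,::-1],(768,576),interpolation=cv2.INTER_CUBIC))
```

```text
[ 0.4990081  -0.36707131  0.24804402] [-3.14105906e+00 -8.91667568e-04  2.17728435e+00] 0.011342309169135815 24.998034238815308 [ 1.15320327 -1.18922202 -2.74560347]
delta [31.26 33.73 -2.19] dr [ -0.   -0.1 -39.2]
```

View pics/w3b.png

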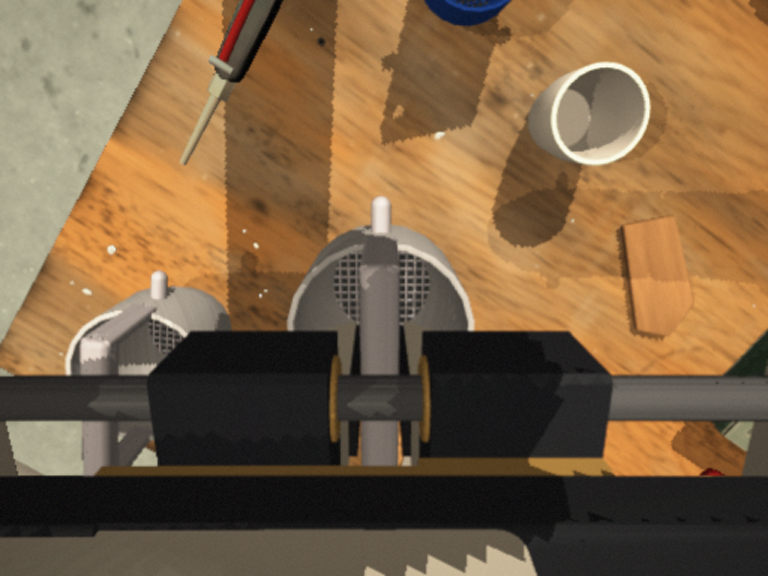

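The strainer is in the grip. Its front lug tip shows at about (381,199) in the enlarged picture, and the cup and rib are undisturbed. I'll check how it sits in the hand.

Run:
```python
from h import *
s=robot.observe();R=Ro.from_euler('xyz',s["tool_rot"]);zo=s["tool_pos"][2]-.0867
for uv,z in(((381,198),.048),((381,198),.052),((372.5,215),.048),((389.5,215),.048),((362,280),.110),((398,280),.110)):
    p=onz("wrist",np.array(uv)/1.5,zo+z); print(uv,z,R.inv().apply(p-s["tool_pos"]))
```

```text
(381, 198) 0.048 [4.88723147e-02 7.99718514e-05 3.82818825e-02]
(381, 198) 0.052 [4.93526816e-02 6.54718110e-05 3.42775849e-02]
(372.5, 215) 0.048 [ 0.04208354 -0.00333189  0.03833529]
(389.5, 215) 0.048 [0.04207233 0.00348712 0.03834516]
(362, 280) 0.11 [ 0.03309808 -0.00555417 -0.02359308]
(398, 280) 0.11 [ 0.03307924  0.00467976 -0.02357825]
```

Call:
step_arm:
  increments:
    - {"delta_pos": [5, 4, -2], "dr": [0, 0, -8], "fingers": 1}
    - {"delta_pos": [10, 9, -4], "dr": [0, 0, -16], "fingers": 1}
    - {"delta_pos": [14, 14, -5], "dr": [0, 0, -24], "fingers": 1}
    - {"delta_pos": [18, 18, -5], "dr": [0, 0, -32], "fingers": 1}
    - {"delta_pos": [22, 22, -5], "dr": [0, 0, -39.2], "fingers": 1}

```text
time: 6.55
tool_pos: [0.5537, -0.0647, 0.2969]
tool_rot: [-3.141, 0.0, 2.866]
contact_force: [1.4, -0.0, -3.9]
opening: 0.0118
grip_force: 25.0
```

Run:
```python
from h import *
s=robot.observe();print(s["tool_pos"],s["tool_rot"],s["opening"]); go((.598,.082,.29),2.862)
```

```text
[ 0.55373219 -0.06474567  0.29688897] [-3.14131338e+00  1.93876910e-04  2.86554319e+00] 0.011787520257421065
delta [-0.26 15.33  0.68] dr [-0.   0.   0.2]
```

Call:
step_arm:
  increments:
    - {"delta_pos": [-0.1, 5, 0.6], "dr": [0, 0, 0.2], "fingers": 1}
    - {"delta_pos": [-0.2, 10, 0.6], "dr": [0, 0, 0.2], "fingers": 1}
    - {"delta_pos": [-0.2, 15.3, 0.6], "dr": [0, 0, 0.2], "fingers": 1}
    - {"delta_pos": [-0.2, 15.3, 3.5], "dr": [0, 0, 0.2], "fingers": 1}
    - {"delta_pos": [-0.2, 15.3, 6.6], "dr": [0, 0, 0.2], "fingers": 1}

```text
time: 7.18
tool_pos: [0.5979, 0.0808, 0.2298]
tool_rot: [-3.141, 0.0, 2.86]
contact_force: [0.3, -0.3, -3.4]
opening: 0.0114
grip_force: 25.0
```

Call:
step_arm:
  increments:
    - {"delta_pos": [0, 0, 0], "dr": [0, 0, 0], "fingers": 1}
    - {"delta_pos": [0, 0, 0], "dr": [0, 0, 0], "fingers": 1}
    - {"delta_pos": [0, 0, 0], "dr": [0, 0, 0], "fingers": 1}
    - {"delta_pos": [0, 0, 0], "dr": [0, 0, 0], "fingers": 1}
    - {"delta_pos": [0, 0, 0], "dr": [0, 0, 0], "fingers": 1}

```text
time: 7.8
tool_pos: [0.5982, 0.0799, 0.2312]
tool_rot: [3.141, 0.001, 2.858]
contact_force: [0.6, -0.2, -3.1]
opening: 0.0117
grip_force: 25.0
```

Run:
```python
from h import *
s=robot.observe();print(s["tool_pos"],s["tool_rot"],s["opening"],s["contact_force"]); go((.5975,.082,.20),2.862)
a,_=snap("scene","pics/s1.png");b,_=snap("top","pics/t1.png")
cv2.imwrite("pics/v5.png",np.hstack([cv2.resize(a[130:260,165:295,::-1],(400,400),interpolation=cv2.INTER_CUBIC),cv2.resize(b[150:230,165:245,::-1],(400,400),interpolation=cv2.INTER_CUBIC)]))
```

```text
[0.59822979 0.0798898  0.2312054 ] [3.14126472e+00 8.17774894e-04 2.85800374e+00] 0.011719575733504154 [ 0.62233804 -0.2158562  -3.05411551]
delta [0.13 0.18 3.12] dr [ 0.   0.  -0.2]
```

View pics/v5.png

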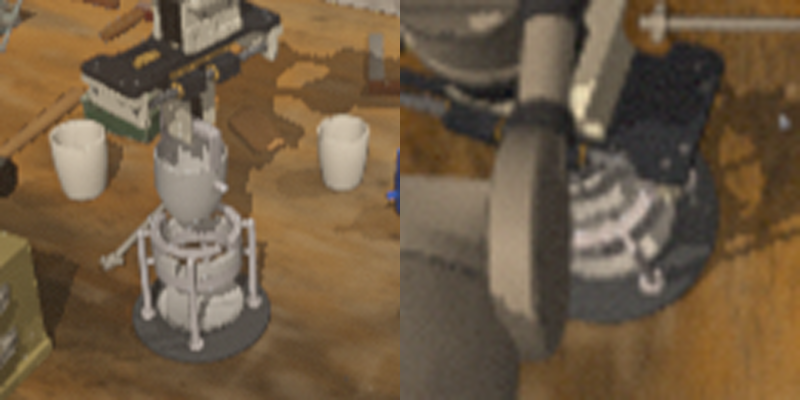

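The scene crop shows the strainer hanging upright over the socket mouth, at about (190,190) above the ring at (195,235). I'll lower it gently and watch the force.

Call:
step_arm:
  increments:
    - {"delta_pos": [0.1, 0.2, 1], "dr": [0, 0, -0.2], "fingers": 1}
    - {"delta_pos": [0.1, 0.2, 2], "dr": [0, 0, -0.2], "fingers": 1}
    - {"delta_pos": [0.1, 0.2, 3], "dr": [0, 0, -0.2], "fingers": 1}
    - {"delta_pos": [0.1, 0.2, 3.6], "dr": [0, 0, -0.2], "fingers": 1}
    - {"delta_pos": [0.1, 0.2, 4.2], "dr": [0, 0, -0.2], "fingers": 1}

```text
time: 8.52
tool_pos: [0.5977, 0.0822, 0.1882]
tool_rot: [3.142, -0.0, 2.862]
contact_force: [0.3, 0.5, -3.0]
opening: 0.0116
grip_force: 25.0
```

Call:
step_arm:
  increments:
    - {"delta_pos": [0, 0, 0.2], "dr": [0, 0, 0], "fingers": 1}
    - {"delta_pos": [0, 0, 0.4], "dr": [0, 0, 0], "fingers": 1}
    - {"delta_pos": [0, 0, 0.6], "dr": [0, 0, 0], "fingers": 1}
    - {"delta_pos": [0, 0, 0.7], "dr": [0, 0, 0], "fingers": 1}
    - {"delta_pos": [0, 0, 0.8], "dr": [0, 0, 0], "fingers": 1}

```text
time: 9.15
tool_pos: [0.5976, 0.0822, 0.1808]
tool_rot: [3.142, -0.0, 2.862]
contact_force: [-0.9, -0.1, -1.8]
opening: 0.0115
grip_force: 25.0
```

Call:
step_arm:
  increments:
    - {"delta_pos": [0, 0, 0.1], "dr": [0, 0, 0], "fingers": 1}
    - {"delta_pos": [0, 0, 0.2], "dr": [0, 0, 0], "fingers": 1}
    - {"delta_pos": [0, 0, 0.3], "dr": [0, 0, 0], "fingers": 1}
    - {"delta_pos": [0, 0, 0.4], "dr": [0, 0, 0], "fingers": 1}
    - {"delta_pos": [0, 0, 0.4], "dr": [0, 0, 0], "fingers": 1}

```text
time: 9.78
tool_pos: [0.5974, 0.0822, 0.1764]
tool_rot: [-3.141, -0.001, 2.862]
contact_force: [-2.8, -1.5, -2.1]
opening: 0.0121
grip_force: 25.0
```

Run:
```python
from h import *
s=robot.observe();print(s["tool_pos"],s["tool_rot"],s["contact_force"],s["torque"])
```

```text
[0.5973999  0.08217819 0.17636277] [-3.14140546e+00 -8.23855527e-04  2.86161587e+00] [-2.83500011 -1.50608911 -2.14261202] [-0.06194214  0.68035114 -0.03781155]
```

Call:
step_arm:
  increments:
    - {"delta_pos": [0.05, -0.05, 0], "dr": [0, 0, 0], "fingers": 1}
    - {"delta_pos": [0.08, -0.08, 0.1], "dr": [0, 0, 0], "fingers": 1}
    - {"delta_pos": [0.08, -0.08, 0.3], "dr": [0, 0, 0], "fingers": 1}
    - {"delta_pos": [0.08, -0.08, 0.5], "dr": [0, 0, 0], "fingers": 1}
    - {"delta_pos": [0.08, -0.08, 0.6], "dr": [0, 0, 0], "fingers": 1}

```text
time: 10.4
tool_pos: [0.5968, 0.0817, 0.1705]
tool_rot: [3.141, 0.0, 2.862]
contact_force: [-2.1, 0.2, -2.5]
opening: 0.0118
grip_force: 25.0
```

Run:
```python
from h import *
s=robot.observe();print(s["tool_pos"],s["tool_rot"],s["contact_force"],s["torque"])
```

```text
[0.59680591 0.08165616 0.17053903] [3.14141514e+00 2.22494647e-04 2.86163194e+00] [-2.11940787  0.19378558 -2.49608435] [ 0.00053986  0.27353588 -0.03466127]
```

Still a slight -x force, so I'll shift a bit more that way and go on to where the lugs enter the gaps.

Call:
step_arm:
  increments:
    - {"delta_pos": [0.06, -0.02, 0.1], "dr": [0, 0, 0], "fingers": 1}
    - {"delta_pos": [0.06, -0.02, 0.3], "dr": [0, 0, 0], "fingers": 1}
    - {"delta_pos": [0.06, -0.02, 0.5], "dr": [0, 0, 0], "fingers": 1}
    - {"delta_pos": [0.06, -0.02, 0.65], "dr": [0, 0, 0], "fingers": 1}
    - {"delta_pos": [0.06, -0.02, 0.75], "dr": [0, 0, 0], "fingers": 1}

```text
time: 11.02
tool_pos: [0.5961, 0.0816, 0.163]
tool_rot: [3.142, -0.0, 2.862]
contact_force: [0.4, 0.2, -3.1]
opening: 0.0119
grip_force: 25.0
```

Run:
```python
from h import *
s=robot.observe();print(s["tool_pos"],s["tool_rot"],s["contact_force"],s["torque"])
```

```text
[0.59609772 0.08159331 0.16302915] [ 3.14152563e+00 -3.01952413e-06  2.86159734e+00] [ 0.44000147  0.17396393 -3.1225153 ] [ 0.037235   -0.03176885  0.03433431]
```

Contact-free, and the lugs are now entering the gaps. I'll lower it onto the track floor, expected at TCP z of about 0.148.

Call:
step_arm:
  increments:
    - {"delta_pos": [0, 0, 0.3], "dr": [0, 0, 0], "fingers": 1}
    - {"delta_pos": [0, 0, 0.6], "dr": [0, 0, 0], "fingers": 1}
    - {"delta_pos": [0, 0, 0.9], "dr": [0, 0, 0], "fingers": 1}
    - {"delta_pos": [0, 0, 1.1], "dr": [0, 0, 0], "fingers": 1}
    - {"delta_pos": [0, 0, 1.25], "dr": [0, 0, 0], "fingers": 1}

```text
time: 11.65
tool_pos: [0.5961, 0.0816, 0.1505]
tool_rot: [3.142, -0.0, 2.862]
contact_force: [0.5, 0.5, -3.3]
opening: 0.0117
grip_force: 25.0
```

Call:
step_arm:
  increments:
    - {"delta_pos": [0, 0, 0.05], "dr": [0, 0, 0], "fingers": 1}
    - {"delta_pos": [0, 0, 0.1], "dr": [0, 0, 0], "fingers": 1}
    - {"delta_pos": [0, 0, 0.15], "dr": [0, 0, 0], "fingers": 1}
    - {"delta_pos": [0, 0, 0.2], "dr": [0, 0, 0], "fingers": 1}
    - {"delta_pos": [0, 0, 0.2], "dr": [0, 0, 0], "fingers": 1}

```text
time: 12.28
tool_pos: [0.5966, 0.0815, 0.1494]
tool_rot: [3.141, 0.002, 2.862]
contact_force: [0.6, -0.6, 3.4]
opening: 0.0115
grip_force: 25.0
```

Run:
```python
from h import *
s=robot.observe();print(s["tool_pos"],s["tool_rot"],s["contact_force"],s["torque"])
```

```text
[0.59656717 0.08153534 0.14938497] [3.14114779e+00 1.60660815e-03 2.86166071e+00] [ 0.57115211 -0.5719912   3.43766465] [-0.04015371  0.05891233 -0.00625045]
```

The lugs are on the floor, and the force has shifted by about +6.5 N. Now I'll twist clockwise (+z of the tool) under light pressure.

Call:
step_arm:
  increments:
    - {"delta_pos": [0, 0, 0], "dr": [0, 0, 2], "fingers": 1}
    - {"delta_pos": [0, 0, 0], "dr": [0, 0, 5], "fingers": 1}
    - {"delta_pos": [0, 0, 0], "dr": [0, 0, 8], "fingers": 1}
    - {"delta_pos": [0, 0, 0], "dr": [0, 0, 10], "fingers": 1}
    - {"delta_pos": [0, 0, 0], "dr": [0, 0, 10], "fingers": 1}

```text
time: 12.9
tool_pos: [0.5963, 0.0814, 0.149]
tool_rot: [3.141, 0.001, 2.687]
contact_force: [1.1, -1.5, 3.7]
opening: 0.0117
grip_force: 25.0
```

```bash
cat > st.py <<'E'
from h import *
s=robot.observe();print(s["tool_pos"].round(4),np.degrees(s["tool_rot"]).round(2),s["contact_force"].round(1),s["torque"].round(2))
E
python3 st.py
```

```text
[0.5963 0.0814 0.149 ] [1.7999e+02 4.0000e-02 1.5394e+02] [ 1.1 -1.5  3.7] [-0.36  0.17  0.08]
```

Call:
step_arm:
  increments:
    - {"delta_pos": [0, 0, 0], "dr": [0, 0, 2], "fingers": 1}
    - {"delta_pos": [0, 0, 0], "dr": [0, 0, 4], "fingers": 1}
    - {"delta_pos": [0, 0, 0], "dr": [0, 0, 6], "fingers": 1}
    - {"delta_pos": [0, 0, 0], "dr": [0, 0, 8], "fingers": 1}
    - {"delta_pos": [0, 0, 0], "dr": [0, 0, 8], "fingers": 1}

```text
time: 13.52
tool_pos: [0.5963, 0.0817, 0.1488]
tool_rot: [3.141, 0.0, 2.546]
contact_force: [0.6, -2.8, 4.9]
opening: 0.0116
grip_force: 25.0
```

Call:
step_arm:
  increments:
    - {"delta_pos": [0, 0, 0], "dr": [0, 0, 1.5], "fingers": 1}
    - {"delta_pos": [0, 0, 0], "dr": [0, 0, 3], "fingers": 1}
    - {"delta_pos": [0, 0, 0], "dr": [0, 0, 4.5], "fingers": 1}
    - {"delta_pos": [0, 0, 0], "dr": [0, 0, 5.5], "fingers": 1}
    - {"delta_pos": [0, 0, 0], "dr": [0, 0, 5.5], "fingers": 1}

```text
time: 14.15
tool_pos: [0.5963, 0.0817, 0.1488]
tool_rot: [3.141, 0.0, 2.45]
contact_force: [1.5, -2.4, 4.7]
opening: 0.0119
grip_force: 25.1
```

```bash
python3 st.py
```

```text
[0.5963 0.0817 0.1488] [1.7997e+02 2.0000e-02 1.4040e+02] [ 1.5 -2.4  4.7] [-0.37 -0.02  0.27]
```

Call:
step_arm:
  increments:
    - {"delta_pos": [-0.04, -0.02, 0], "dr": [0, 0, 1.5], "fingers": 1}
    - {"delta_pos": [-0.04, -0.02, 0], "dr": [0, 0, 3], "fingers": 1}
    - {"delta_pos": [-0.04, -0.02, 0], "dr": [0, 0, 4.5], "fingers": 1}
    - {"delta_pos": [-0.04, -0.02, 0], "dr": [0, 0, 5.5], "fingers": 1}
    - {"delta_pos": [-0.04, -0.02, 0], "dr": [0, 0, 5.5], "fingers": 1}

```text
time: 14.78
tool_pos: [0.5963, 0.0814, 0.1487]
tool_rot: [3.141, -0.0, 2.355]
contact_force: [1.9, -0.5, 3.8]
opening: 0.0119
grip_force: 25.1
```

```bash
python3 st.py
```

```text
[0.5963 0.0814 0.1487] [ 1.7997e+02 -1.0000e-02  1.3494e+02] [ 1.9 -0.5  3.8] [ 0.04 -0.24  0.27]
```

Call:
step_arm:
  increments:
    - {"delta_pos": [0, 0, 0], "dr": [0, 0, 1.5], "fingers": 1}
    - {"delta_pos": [0, 0, 0], "dr": [0, 0, 3], "fingers": 1}
    - {"delta_pos": [0, 0, 0], "dr": [0, 0, 4.5], "fingers": 1}
    - {"delta_pos": [0, 0, 0], "dr": [0, 0, 5.5], "fingers": 1}
    - {"delta_pos": [0, 0, 0], "dr": [0, 0, 5.5], "fingers": 1}

```text
time: 15.4
tool_pos: [0.5963, 0.0813, 0.1487]
tool_rot: [3.141, -0.0, 2.259]
contact_force: [1.3, 0.8, 2.9]
opening: 0.0117
grip_force: 25.1
```

```bash
python3 st.py
```

```text
[0.5963 0.0813 0.1487] [ 1.7998e+02 -1.0000e-02  1.2944e+02] [1.3 0.8 2.9] [ 0.2  -0.31  0.2 ]
```

Call:
step_arm:
  increments:
    - {"delta_pos": [0, 0, 0.02], "dr": [0, 0, 1.5], "fingers": 1}
    - {"delta_pos": [0, 0, 0.02], "dr": [0, 0, 3], "fingers": 1}
    - {"delta_pos": [0, 0, 0.02], "dr": [0, 0, 4.5], "fingers": 1}
    - {"delta_pos": [0, 0, 0.02], "dr": [0, 0, 5.5], "fingers": 1}
    - {"delta_pos": [0, 0, 0.02], "dr": [0, 0, 5.5], "fingers": 1}

```text
time: 16.02
tool_pos: [0.5963, 0.0813, 0.1485]
tool_rot: [3.141, 0.0, 2.163]
contact_force: [2.9, 0.9, 3.3]
opening: 0.0119
grip_force: 25.1
```

```bash
python3 st.py
```

```text
[0.5963 0.0813 0.1485] [179.98   0.   123.94] [2.9 0.9 3.3] [ 0.23 -0.5   0.27]
```

Call:
step_arm:
  increments:
    - {"delta_pos": [-0.02, 0.03, 0.01], "dr": [0, 0, 1.5], "fingers": 1}
    - {"delta_pos": [-0.02, 0.03, 0.01], "dr": [0, 0, 3], "fingers": 1}
    - {"delta_pos": [-0.02, 0.03, 0.01], "dr": [0, 0, 4.5], "fingers": 1}
    - {"delta_pos": [-0.02, 0.03, 0.01], "dr": [0, 0, 5.5], "fingers": 1}
    - {"delta_pos": [-0.02, 0.03, 0.01], "dr": [0, 0, 5.5], "fingers": 1}

```text
time: 16.65
tool_pos: [0.5965, 0.0812, 0.1483]
tool_rot: [-3.141, -0.0, 2.067]
contact_force: [1.8, 0.8, 2.9]
opening: 0.0116
grip_force: 25.0
```

```bash
python3 st.py
```

```text
[0.5965 0.0812 0.1483] [-1.7999e+02 -1.0000e-02  1.1844e+02] [1.8 0.8 2.9] [ 0.14 -0.3   0.19]
```

Call:
step_arm:
  increments:
    - {"delta_pos": [0, 0, 0.01], "dr": [0, 0, 1.5], "fingers": 1}
    - {"delta_pos": [0, 0, 0.01], "dr": [0, 0, 3], "fingers": 1}
    - {"delta_pos": [0, 0, 0.01], "dr": [0, 0, 4.5], "fingers": 1}
    - {"delta_pos": [0, 0, 0.01], "dr": [0, 0, 5.5], "fingers": 1}
    - {"delta_pos": [0, 0, 0.01], "dr": [0, 0, 5.5], "fingers": 1}

```text
time: 17.27
tool_pos: [0.5966, 0.0813, 0.1482]
tool_rot: [3.141, -0.0, 1.971]
contact_force: [2.5, 1.5, 3.0]
opening: 0.0119
grip_force: 25.0
```

```bash
python3 st.py
```

```text
[0.5966 0.0813 0.1482] [ 1.7999e+02 -1.0000e-02  1.1294e+02] [2.5 1.5 3. ] [ 0.39 -0.42  0.2 ]
```

Call:
step_arm:
  increments:
    - {"delta_pos": [0, 0.04, 0.01], "dr": [0, 0, 1.5], "fingers": 1}
    - {"delta_pos": [0, 0.04, 0.01], "dr": [0, 0, 3], "fingers": 1}
    - {"delta_pos": [0, 0.04, 0.01], "dr": [0, 0, 4.5], "fingers": 1}
    - {"delta_pos": [0, 0.04, 0.01], "dr": [0, 0, 5.5], "fingers": 1}
    - {"delta_pos": [0, 0.04, 0.01], "dr": [0, 0, 5.5], "fingers": 1}

```text
time: 17.9
tool_pos: [0.5967, 0.0815, 0.1477]
tool_rot: [-3.141, -0.001, 1.875]
contact_force: [2.6, 2.1, -4.1]
opening: 0.0117
grip_force: 25.0
```

```bash
python3 st.py
```

```text
[0.5967 0.0815 0.1477] [-1.7996e+02 -3.0000e-02  1.0745e+02] [ 2.6  2.1 -4.1] [ 0.44 -0.57  0.07]
```

The vertical support has gone (Fz from +3.0 to -4.1 N), so the lugs are over the notches at about 0.99 rad clockwise. I'll lower it in.

Call:
step_arm:
  increments:
    - {"delta_pos": [0, 0.02, 0.1], "dr": [0, 0, 0], "fingers": 1}
    - {"delta_pos": [0, 0.03, 0.2], "dr": [0, 0, 0], "fingers": 1}
    - {"delta_pos": [0, 0.03, 0.3], "dr": [0, 0, 0], "fingers": 1}
    - {"delta_pos": [0, 0.03, 0.4], "dr": [0, 0, 0], "fingers": 1}
    - {"delta_pos": [0, 0.03, 0.4], "dr": [0, 0, 0], "fingers": 1}

```text
time: 18.52
tool_pos: [0.5974, 0.0819, 0.1446]
tool_rot: [3.14, -0.0, 1.875]
contact_force: [1.3, 5.7, 1.8]
opening: 0.0119
grip_force: 25.0
```

```bash
python3 st.py
```

```text
[0.5974 0.0819 0.1446] [ 1.7993e+02 -3.0000e-02  1.0746e+02] [1.3 5.7 1.8] [ 0.94 -0.38 -0.13]
```

Call:
step_arm:
  increments:
    - {"delta_pos": [0.05, 0.02, 0], "dr": [0, 0, 0.7], "fingers": 1}
    - {"delta_pos": [0.06, 0.02, 0], "dr": [0, 0, 1.5], "fingers": 1}
    - {"delta_pos": [0.06, 0.02, 0], "dr": [0, 0, 1.5], "fingers": 1}
    - {"delta_pos": [0.06, 0.02, 0], "dr": [0, 0, 1.5], "fingers": 1}
    - {"delta_pos": [0.06, 0.02, 0], "dr": [0, 0, 1.5], "fingers": 1}

```text
time: 19.15
tool_pos: [0.5971, 0.0821, 0.1439]
tool_rot: [-3.141, -0.0, 1.849]
contact_force: [2.0, 3.6, -2.8]
opening: 0.012
grip_force: 25.0
```

```bash
python3 st.py
```

```text
[0.5971 0.0821 0.1439] [-1.7996e+02 -1.0000e-02  1.0596e+02] [ 2.   3.6 -2.8] [ 0.65 -0.47  0.06]
```

Call:
step_arm:
  increments:
    - {"delta_pos": [0.04, 0.04, 0], "dr": [0, 0, 0], "fingers": 1}
    - {"delta_pos": [0.04, 0.04, 0.07], "dr": [0, 0, 0], "fingers": 1}
    - {"delta_pos": [0.04, 0.04, 0.14], "dr": [0, 0, 0], "fingers": 1}
    - {"delta_pos": [0.04, 0.04, 0.2], "dr": [0, 0, 0], "fingers": 1}
    - {"delta_pos": [0.04, 0.04, 0.2], "dr": [0, 0, 0], "fingers": 1}

```text
time: 19.77
tool_pos: [0.5976, 0.0824, 0.1426]
tool_rot: [3.141, 0.0, 1.849]
contact_force: [-0.6, 2.0, 1.8]
opening: 0.0117
grip_force: 25.0
```

```bash
python3 st.py
```

```text
[0.5976 0.0824 0.1426] [1.7998e+02 2.0000e-02 1.0596e+02] [-0.6  2.   1.8] [ 0.28  0.1  -0.03]
```

It has bottomed about 6 mm below the track floor, as expected. I'll release and check.

Call:
step_arm:
  increments:
    - {"delta_pos": [0, 0, 0], "dr": [0, 0, 0], "fingers": 0.6}
    - {"delta_pos": [0, 0, 0], "dr": [0, 0, 0], "fingers": 0.2}
    - {"delta_pos": [0, 0, 0], "dr": [0, 0, 0], "fingers": 0}
    - {"delta_pos": [0, 0, 0], "dr": [0, 0, 0], "fingers": 0}
    - {"delta_pos": [0, 0, 0], "dr": [0, 0, 0], "fingers": 0}

```text
time: 20.4
tool_pos: [0.5975, 0.0826, 0.1422]
tool_rot: [3.142, 0.0, 1.849]
contact_force: [0.6, -0.2, 0.7]
opening: 0.0459
grip_force: 0.0
```

Call:
step_arm:
  increments:
    - {"delta_pos": [0, 0, -0.5], "dr": [0, 0, 0], "fingers": 0}
    - {"delta_pos": [0, 0, -2], "dr": [0, 0, 0], "fingers": 0}
    - {"delta_pos": [0, 0, -5], "dr": [0, 0, 0], "fingers": 0}
    - {"delta_pos": [0, 0, -9], "dr": [0, 0, 0], "fingers": 0}
    - {"delta_pos": [-2, 0, -13], "dr": [0, 0, 0], "fingers": 0}

```text
time: 21.02
tool_pos: [0.6028, 0.0642, 0.2749]
tool_rot: [3.14, -0.0, 1.851]
contact_force: [1.2, 0.3, -0.4]
opening: 0.0456
grip_force: 0.0
```

Call:
step_arm:
  increments:
    - {"delta_pos": [-3, 0, 0], "dr": [0, 0, 0], "fingers": 0}
    - {"delta_pos": [-4, 0, 0], "dr": [0, 0, 0], "fingers": 0}
    - {"delta_pos": [-4, 0, 0], "dr": [0, 0, 0], "fingers": 0}
    - {"delta_pos": [-4, 0, 0], "dr": [0, 0, 0], "fingers": 0}
    - {"delta_pos": [-4, 0, 0], "dr": [0, 0, 0], "fingers": 0}

```text
time: 21.65
tool_pos: [0.6138, 0.0258, 0.272]
tool_rot: [-3.141, -0.001, 1.85]
contact_force: [-0.1, -0.3, 0.4]
opening: 0.0461
grip_force: 0.0
```

```bash
python3 st.py
python3 - <<'E'
from h import *
a,_=snap("scene","pics/s2.png");b,P=snap("wrist","pics/w4.png"); print(proj("wrist",(.598,.082,.165),P))
cv2.imwrite("pics/v6.png",np.hstack([cv2.resize(a[130:260,165:295,::-1],(400,400),interpolation=cv2.INTER_CUBIC),cv2.resize(b[40:200,170:330,::-1],(400,400),interpolation=cv2.INTER_CUBIC)]))
E
```

```text
[0.6138 0.0258 0.272 ] [-1.7997e+02 -3.0000e-02  1.0602e+02] [-0.1 -0.3  0.4] [-0.13  0.04  0.03]
(np.float64(254.12928213895873), np.float64(109.070137068351))
```

View pics/v6.png

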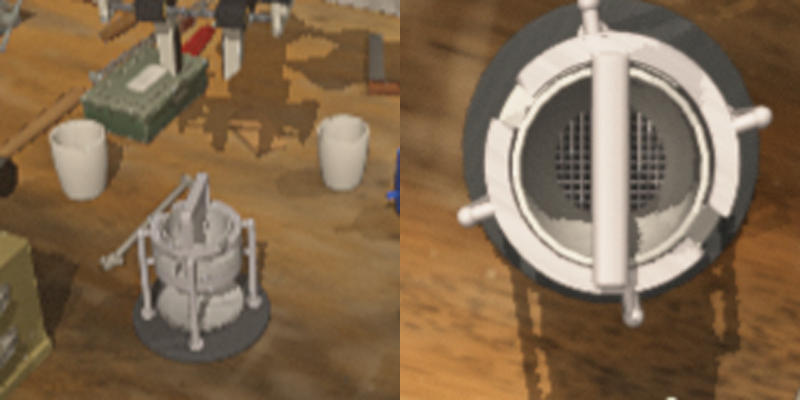

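The wrist crop shows the strainer concentric in the crown and level. Its bar, at (610,165) in the crop, is turned about 57° from the gaps at (515,105) and (705,230). The scene crop shows it seated and upright, so I'm handing in.

```bash
python3 -c "
from h import *
print(robot.hand_in())"
```

```text
the job is handed in; nothing more can be done
None
```

The strainer is hung upright in the stand with its lugs in the notches, about 1 rad clockwise from the gaps. The arm is clear of it and the job was handed in at about 22 s; the hand-in gave no verdict.

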